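Find the high spot of a feed spindle in its V-blocks

TASK

Lower the dial gauge on its stand until its plunger bears on the aluminium drum and the red needle stands about half-way round the dial. Then roll the spindle in its V-blocks (a fingertip drawn lightly across the blue rubber roller turns it), take it through the lowest reading of the dial, and leave it standing at the highest reading, with the gauge still bearing on the drum. Go gently, for hard pressing spoils the roller and running the plunger to its stop spoils the gauge; do not lift the spindle out of the V-blocks, and leave the other things on the bench where they are.

Things in the scene. Friction and masses are not known exactly. Their poses are not given: they have to be found in the camera images.
- gauge: Runout gauge fixed to the bench: grey plate 215 x 260 x 25 mm, two steel V-blocks at y = -80 and +80 mm (28 mm thick, 60 wide, 90 degree Vs, tops at z = 77), and a 20 mm steel column at x = 100, y = -40, top at z = 200. Origin on the bench under the middle of the spindle; y along the shaft, whose axis lies at z = 70; x across it to the column; z up.
- spindle: Feed spindle, 0.4 kg, loose, free to roll in the V-blocks: 14 mm steel shaft 200 mm long, blue roller, and an aluminium drum 44 mm across, 24 wide, centred at y = -40 mm, fitted off-centre by about 2 mm in an unknown direction, so it runs out by about 4 mm in all. Origin on the shaft's axis at mid-length; y along the shaft; its turn about y tells how far it has rolled.
- roller_top (a point): Point fixed in the gauge's frame at x = 0, y = 38, z = 86 mm: middle of the top of the blue ribbed rubber roller, 32 mm across, 40 wide. A fingertip pressed on it with 4 to 10 N and drawn along the gauge's x rolls it with no slip, top going with the finger, about 1 rad per 17 mm; it stays as left when you lift. It is soft, 1 mm per 3 to 4 N; over 20 N spoils it.
- head: Sliding head: blue block on the column, with an aluminium arm (16 mm wide, 14 high) that carries the dial gauge over the drum. It slides only up and down and stays where left by its friction: about 6 N moves it down, 12 N up. Origin on the plunger's axis at the arm's underside; axes as the gauge's. The gauge's case is a 70 mm disc 18 to 38 mm above it, dial up.
- head_grip (a point): Grip point of the head's black knurled knob: upright, 18 mm in diameter, 32 mm tall, on the arm between dial and column. The point is on its axis, 14 mm below its top and 26 mm above the arm's top; 62 mm from the plunger's axis, 38 mm from the column's, along the gauge's x. Pinch it with the fingers closing along the gauge's y.
- plunger_tip (a point): Lowest point of the dial gauge's sprung steel plunger (6 mm ball tip), 24 mm below the head's origin when the plunger is out; at first 8 to 27 mm above the drum. Its travel is 10 mm up into the gauge against a light spring (under 1 N at first touch, about 2.5 N at the end).
- needle (a joint): Red needle, 34 mm long, on the white dial; its angle in rad. 0 with the plunger out, pointing along the gauge's +x (to the column); it turns clockwise seen from above as the plunger goes in, one turn (6.28 rad) per 10 mm. Half-way is 3.14 rad (5 mm), pointing away from the column. It follows the plunger both ways.
- setting_ring: Steel setting ring, 40 mm across, 14 mm high, on the gauge's plate behind the roller; a bystander. Origin under its centre.
- squeeze_bottle: White squeeze bottle, 68 mm across, 170 mm tall, to the robot's right; a bystander. Origin under its centre.
- carton: White and blue carton 100 x 150 x 55 mm, to the left; a bystander. Origin under its centre.
- parts_box: Clear compartment box 150 x 200 x 50 mm with small parts, to the left; a bystander. Origin under its centre.
- driver: Screwdriver with an orange handle, 190 mm long, lying to the right; a bystander. Origin under its middle.
- tray: Blue tray 150 x 200 x 25 mm of cream mouldings, to the right; a bystander. Origin under its centre.

How it is judged:
On the way, in this order (a step that is already met when the one before it is completed fails the run):
1. the gauge is set: its plunger bears on the drum with the needle between 2.2 and 4.1 rad (3.5 to 6.5 mm), the head standing still (value of joint needle between 2.2 and 4.1 rad and contact force between head and spindle above 0.3 N and linear speed of head below 0.002 m/s), for 0.4 s.
2. the low spot of the drum has come under the plunger: the tip, bearing on the drum, is within 0.4 mm of its lowest (89.6 mm above the bench) (z of plunger_tip in the frame of gauge below 0.09 m and contact force between head and spindle above 0.3 N), for 0.1 s.
At the end, for the whole second after the job is handed in: The spindle lies still in both V-blocks (within 2 mm and 0.03 rad), the plunger bears on the drum, needle between 0.5 and 6.1 rad and the head still, and the high spot is under it: the tip within 0.3 mm of its highest in a full turn (93.5 mm above the bench) (z of plunger_tip in the frame of gauge above 0.0932 m and contact force between head and spindle above 0.3 N and value of joint needle between 0.5 and 6.1 rad and z of spindle in the frame of gauge between 0.068 and 0.072 m and angle between the y axis of spindle and the y axis of gauge, either way round below 0.03 rad and angular speed of spindle below 0.1 rad/s and linear speed of head below 0.002 m/s); the robot touches nothing.
It fails at once if the rubber roller or another part of the spindle is pressed with more than 20 N (contact force between the fingers and spindle above 20 N).
It fails at once if the plunger is run to its stop (needle past 6.2 rad) or driven onto the drum with more than 8 N (value of joint needle above 6.2 rad or contact force between head and spindle above 8 N).
It fails at once if the spindle is lifted out of the V-blocks (8 mm) (z of spindle in the frame of gauge above 0.078 m).
It fails at once if a bystander is moved by more than 20 mm (distance of any of setting_ring, squeeze_bottle, carton, parts_box, driver, tray from where it was at the start of the episode above 0.02 m).
It also fails if it takes over 72 s, if anything falls off the work surface, if the arm or the gripper's body presses on something with over 40 N, if the wrist force passes 120 N, or if a joint passes its speed limit or range.

ROBOT

A 6-joint arm with a two-finger parallel gripper is mounted at the origin on the work surface. World frame = base frame: x ahead of the robot, y to its left, z up, the work surface at z = 0. Lengths are in m, angles in rad, forces in N, time in s.
With the tool pointing down it reaches from about 0.3 to 0.875 m from the base axis. Payload 6.4 kg.
Tool frame: the origin (TCP) lies at the very end of the fingers, on their centre line; the grasp point (between the pads) lies 19 mm behind it; z points along the fingers, y is the line along which they close (so a half turn about z gives the same grasp; the last joint's range is limited). The gripper opens to 85 mm and grips with 20 to 120 N. Pads are 22 mm wide; open, the fingers measure 114 mm over their backs; the gripper's body (76 mm by 85 mm) begins 54 mm behind the grasp point. The pads swing forward as they close: fully open they stand 13 mm farther back than shut.
Start: joints at [-1.329, 0.181, 1.607, -0, 1.354, -0.206], TCP at [0.249, -0.518, 0.231] pointing down, gripper open.
Joint ranges: [-2.99, 2.99], [-0.89, 2.07], [0.3, 2.58], [-1.14, 4.28], [0, 2.63], [-3.12, 3.12]. Speed limits (rad/s): [2.57, 2.57, 3.01, 3.14, 3.14, 3.14].

INTERFACE

Orientations are given as a unit quaternion [w, x, y, z].
In Python, from bench import ctrl gives the robot as it stands.
- The arm moves only by the tool jog_arm, never from a script. Its argument "series" is a list that holds one entry, the list of rows, each a list of 7 numbers: the shift along the tool's x, y, z in mm, then the turn, a rotation vector about the tool's x, y, z in rad, then the finger opening in mm, from 0 to 85.4. In form: [[[tx, ty, tz, rx, ry, rz, gripper], ...]]. A call has exactly 10 rows; each row shifts and turns the commanded pose from where the row before left it, along the tool's axes as they then stand; what a row does not reach is not made up. A row lasts 1/10 s, in which the tool goes at most 50 mm and 8.59 degrees, less where a joint would pass 70% of its speed; a pose out of reach is approached as far as the arm can. A call with a gripper value outside its range is refused whole. The fingers move at their own pace and stop on an object; the grip force is fixed at half the most. Time passes only in rows, so rows that do not move let the fingers close, or fill a call up. It gives the time, the measured TCP pose, the force, the opening and the grip force at its end, in the units of the state.
- ctrl.get_obs(): the state, without advancing time (a new reading comes with each control period).
- ctrl.camera(name): name is "side" or "top"; returns a dict with "frame" (420x560x3 uint8, blue, green, red), "z_map" (420x560 float32, m along the optical axis (not along the pixel's ray), 0 where there is no reading), "fx", "fy", "cx", "cy" (pixels), "xyz" and "rotation" of the camera in the world. Camera axes: x right, y down, z forward; pixel columns grow to the right and rows downward; lengths in m; the calibration is good to about 2 mm. A picture is of the moment at which its call begins.
- ctrl.hand_in(): hands the job in; it is judged then, once.
The state is a dict: "time_s": time; "q": joint angles; "dq": joint speeds; "joint_efforts": joint torques, N m; "eef_pos": TCP position; "eef_rot": TCP orientation; "wrist_force": force on the tool from outside, world axes, zero at the start; "torque": the same for the moment, N m; "opening": opening from 0.0 (shut) to 1.0 (fully open); "grasp_force": force on a finger pad.
Only numpy, scipy, OpenCV 4.12 (cv2) and the standard library are available. Lean on these libraries where they do the work, as an engineer would, in place of code of your own. Each camera call takes 0.05 s, during which the arm holds its last target. There are 200 camera calls.

## Working session

There is one attempt and no reset: what is moved stays moved. The work goes in short steps, Python scripts to look and compute and a tool call to move; the robot and the scene stay as the last step left them, time stands still between calls to the robot, and variables do not carry over. Pictures are saved under pics/ and viewed, at most 10 in all, crops included, and the job is handed in when it is done.

Besides the shell and the picture viewer there is one more tool, called after "Request:" by a JSON object that holds its "method" and its "body", one argument or row to a line. jog_arm: Moves the arm, as the interface text tells. Its arguments: {"type":"object","properties":{"series":{"type":"array"}},"required":["series"]}

```bash
mkdir -p pics; ls; python3 - <<'E'
from bench import ctrl
import cv2,numpy as np
o=ctrl.get_obs();print({k:np.round(v,3) for k,v in o.items()})
for n in("side","top"):
    c=ctrl.camera(n);cv2.imwrite(f"pics/{n}0.png",c["frame"]);print(n,c["fx"],c["cx"],c["cy"],c["xyz"],np.round(c["rotation"],4).tolist())
    np.savez(f"{n}0.npz",**c)
E
```

```text
pics
{'time_s': np.float64(0.0), 'q': array([-1.329,  0.182,  1.608,  0.   ,  1.354, -0.206]), 'dq': array([ 0.   ,  0.001, -0.   ,  0.001, -0.   , -0.   ]), 'joint_efforts': array([ 1.0000e-03, -4.4487e+01, -3.5134e+01, -0.0000e+00,  9.0000e-03,
        0.0000e+00]), 'eef_pos': array([ 0.249, -0.518,  0.23 ]), 'eef_rot': array([-0.001,  0.975,  0.222,  0.   ]), 'wrist_force': array([ 0.359,  0.406, -0.589]), 'torque': array([ 0.013,  0.041, -0.008]), 'grasp_force': np.float64(0.0), 'opening': np.float64(1.001)}
side 489.01279339248833 274.4581347982372 210.64508798376426 [0.44453247 1.19882569 0.90381118] [0.0041, -0.0346, 0.8754, -0.4821]
top 500.06200839493874 279.5681554957166 213.05831180152094 [ 0.43912154 -0.02453383  1.69901592] [0.0202, -0.7028, 0.711, -0.0151]
```

View pics/top0.png

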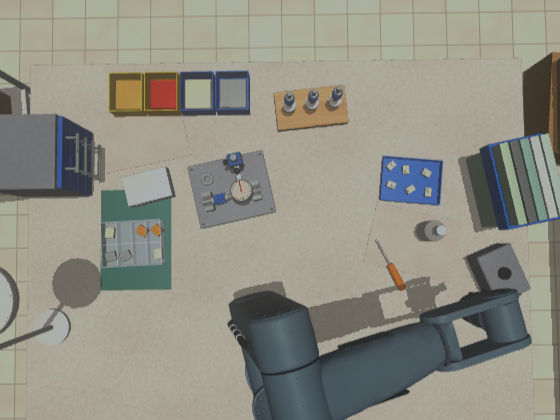

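View pics/side0.png

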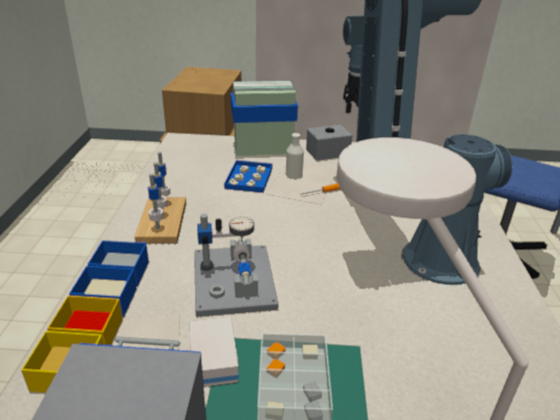

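The top view has the gauge at about (232,189), with the dial at (241,190), column at (234,160) and roller at (219,199). In the side view the gauge is at (235,270). I'll fit the plate by its height and zoom in.

```bash
cat > h.py <<'E'
import numpy as np,cv2
from scipy.spatial.transform import Rotation as R
def load(n):
    c=dict(np.load(n,allow_pickle=True));return c
def rot(c):
    q=np.array(c["rotation"]);return R.from_quat(q[[1,2,3,0]]).as_matrix()
def cloud(c):
    z=c["z_map"];v,u=np.mgrid[:z.shape[0],:z.shape[1]]
    p=np.stack([(u-c["cx"])/c["fx"]*z,(v-c["cy"])/c["fy"]*z,z],-1)
    return p@rot(c).T+c["xyz"]
def proj(c,P):
    p=(np.atleast_2d(P)-c["xyz"])@rot(c);return np.c_[p[:,0]/p[:,2]*c["fx"]+c["cx"],p[:,1]/p[:,2]*c["fy"]+c["cy"]]
E
python3 - <<'E'
from h import *
ims=[]
for n,(u0,v0,w,h) in(("top",(185,145,95,85)),("side",(185,200,95,115))):
    c=load(n+"0.npz");P=cloud(c)
    ims.append(cv2.resize(c["frame"][v0:v0+h,u0:u0+w],(390,int(390*h/w)),interpolation=cv2.INTER_CUBIC))
    Q=P[v0:v0+h,u0:u0+w].reshape(-1,3);Q=Q[np.isfinite(Q).all(1)]
    print(n,"bench z",np.percentile(P[215:225,200:230,2] if n=="top" else Q[:,2],[5,50]))
    print(np.histogram(Q[:,2],bins=np.arange(-.01,.26,.01)))
    m=Q[(Q[:,2]>.017)&(Q[:,2]<.033)]
    r=cv2.minAreaRect((m[:,:2]*1000).astype(np.float32));print(r,np.median(m[:,2]))
    for a,b in((.19,.215),(.12,.15),(.15,.185)):
        k=Q[(Q[:,2]>a)&(Q[:,2]<b)];print(a,b,len(k),k.mean(0).round(4) if len(k) else "")
h=max(i.shape[0] for i in ims)
cv2.imwrite("pics/c0.png",np.hstack([cv2.copyMakeBorder(i,0,h-i.shape[0],0,5,0) for i in ims]))
E
```

```text
top bench z [0.01576931 0.02395182]
(array([1738, 1336,  528, 2822,  345,   30,   13,   81,  300,  106,    3,
          0,    0,    4,   16,   62,   64,  409,   97,   24,   24,   11,
          0,    0,    0,    0]), array([-0.01,  0.  ,  0.01,  0.02,  0.03,  0.04,  0.05,  0.06,  0.07,
        0.08,  0.09,  0.1 ,  0.11,  0.12,  0.13,  0.14,  0.15,  0.16,
        0.17,  0.18,  0.19,  0.2 ,  0.21,  0.22,  0.23,  0.24,  0.25]))
((605.3738403320312, 149.70022583007812), (215.5907440185547, 260.27813720703125), 12.073443412780762) 0.024341544156568418
0.19 0.215 35 [0.6844 0.1254 0.1987]
0.12 0.15 82 [0.6567 0.1244 0.1419]
0.15 0.185 587 [0.6144 0.1103 0.1662]
side bench z [-0.00374058  0.02212014]
(array([3362, 1298,  296, 3483,  272,  122,  112,  175,  471,  185,   34,
         26,   11,   37,  104,  151,  150,  457,   50,   48,   37,    6,
          0,    0,    0,    0]), array([-0.01,  0.  ,  0.01,  0.02,  0.03,  0.04,  0.05,  0.06,  0.07,
        0.08,  0.09,  0.1 ,  0.11,  0.12,  0.13,  0.14,  0.15,  0.16,
        0.17,  0.18,  0.19,  0.2 ,  0.21,  0.22,  0.23,  0.24,  0.25]))
((641.5368041992188, 15.298004150390625), (225.99002075195312, 560.2546997070312), 15.131823539733887) 0.024046630717973527
0.19 0.215 43 [0.6828 0.1312 0.197 ]
0.12 0.15 292 [0.6495 0.1367 0.139 ]
0.15 0.185 690 [0.6202 0.1241 0.1647]
```

View pics/c0.png

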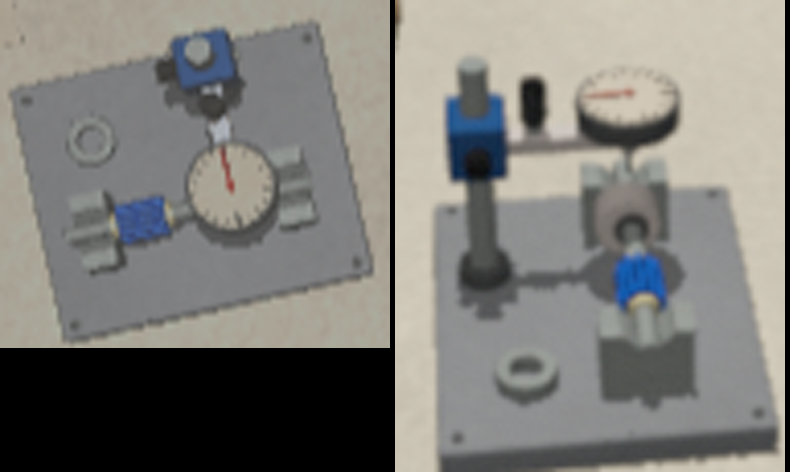

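The plate fits cleanly at 215.6 x 260.3 mm, yaw 12.07°, top at z = 24 mm. Next I'll refine the head height, dial and knob positions in both views.

```bash
python3 - <<'E'
from h import *
yaw=np.radians(12.07);G=np.array([[np.cos(yaw),-np.sin(yaw)],[np.sin(yaw),np.cos(yaw)]])
for n in("top","side"):
    c=load(n+"0.npz");P=cloud(c);f=c["frame"].astype(int);b,g,r=f[...,0],f[...,1],f[...,2]
    D=P[...,:2]-np.array([.5788,.1447]);X=D@G
    def rep(name,m):
        q=np.c_[X[m],P[m][:,2]]*1000;v,u=np.nonzero(m)
        print(n,name,m.sum(),"med",np.median(q,0).round(1),"mean",q.mean(0).round(1),"min",q.min(0).round(1),"max",q.max(0).round(1),"px",u.mean().round(1),v.mean().round(1))
    box=(X[...,0]>-.06)&(X[...,0]<.13)&(X[...,1]>-.13)&(X[...,1]<.13)
    hi=box&(P[...,2]>.13)&(P[...,2]<.22)
    rep("dial",hi&(X[...,0]<.045)&(P[...,2]>.155))
    rep("dialwhite",hi&(X[...,0]<.045)&(r>150))
    rep("red",hi&(r>g+50))
    dark=hi&(f.max(-1)<70)&(X[...,0]>.045)&(X[...,0]<.08)
    rep("knob",dark)
    rep("knobtop",dark&(P[...,2]>np.percentile(P[dark][:,2],80)-.002))
    rep("coltop",hi&(P[...,2]>.19))
    rep("roller",box&(b>r+70)&(P[...,2]<.1)&(P[...,2]>.05))
    rep("rollertop",box&(b>r+70)&(P[...,2]<.1)&(P[...,2]>.08))
E
```

```text
top dial 403 med [ -0.6 -41.2 167.1] mean [ -0.8 -41.3 167.1] min [-34.6 -75.3 157.1] max [ 33.5  -6.5 176.4] px 240.9 190.5
top dialwhite 261 med [  1.5 -41.  167.3] mean [  2.2 -40.8 166.9] min [-26.3 -71.  136.7] max [ 45.  -11.6 176.4] px 240.6 189.6
top red 10 med [  6.1 -40.8 165.7] mean [  8.3 -40.6 166.3] min [ -2.  -42.5 160.1] max [ 23.1 -39.2 174.4] px 240.1 187.7
top knob 34 med [ 63.1 -41.7 179.2] mean [ 65.3 -41.5 171.2] min [ 53.3 -60.3 133.4] max [ 80.  -23.1 185.5] px 236.2 169.5
top knobtop 15 med [ 62.5 -42.5 181.5] mean [ 61.5 -41.4 182. ] min [ 53.3 -47.8 180. ] max [ 68.1 -34.8 185.5] px 236.1 170.2
top coltop 35 med [ 98.8 -41.  198.8] mean [ 99.3 -41.  198.7] min [ 90.  -50.4 193.1] max [109.5 -31.5 204.3] px 232.8 157.4
top roller 63 med [ 1.3 38.7 81.8] mean [ 0.9 38.3 81.6] min [-12.7  20.3  69. ] max [14.4 56.6 94.3] px 219.1 197.9
top rollertop 42 med [ 1.4 38.9 83.6] mean [ 1.1 38.2 84.2] min [-12.7  20.3  80. ] max [11.7 56.6 94.3] px 219.0 197.8
side dial 369 med [ -0.2 -29.2 166.4] mean [ -0.6 -30.3 165.5] min [-35.8 -69.7 155. ] max [ 32.7  -0.5 171.1] px 241.3 224.9
side dialwhite 280 med [  1.1 -36.5 166.9] mean [  1.2 -37.9 164.9] min [-35.8 -69.7 130.1] max [ 43.6  -5.5 171.1] px 240.4 223.5
  return _methods._mean(a, axis=axis, dtype=dtype,
  ret = um.true_divide(
<stdin>:8: RuntimeWarning: Mean of empty slice.
Traceback (most recent call last):
ValueError: zero-size array to reduction operation minimum which has no identity
```

Both views agree, to about 1 mm:

| Item | Value |
|---|---|
| Gauge origin | (579, 144.5) mm, yaw 12.07° |
| Dial top | z ≈ 167 |
| Knob top | z ≈ 182, at world (648, 118) |
| Head z (derived) | ≈ 128.5 |
| Gap from tip to drum | ≈ 12 mm |

I'll push the knob down from above with the fingers shut.

Request:
{"method": "jog_arm", "body": {
  "series": [
    [[0,0,0,0,0,0.1186,0],[0,0,0,0,0,0.1186,0],[29,-30,0,0,0,0,0],[29,-30,0,0,0,0,0],[29,-30,0,0,0,0,0],[29,-30,0,0,0,0,0],[29,-30,0,0,0,0,0],[29,-30,0,0,0,0,0],[29,-30,0,0,0,0,0],[29,-30,0,0,0,0,0]]
  ]
}}

```text
time_s: 1.1
eef_pos: [0.4261, -0.2334, 0.2311]
eef_rot: [-0.0, 0.994, 0.105, -0.0]
wrist_force: [1.1, -1.4, -0.4]
opening: -0.002
grasp_force: 0.0
```

Request:
{"method": "jog_arm", "body": {
  "series": [
    [[29,-30,0,0,0,0,0],[29,-30,0,0,0,0,0],[29,-30,0,0,0,0,0],[29,-30,0,0,0,0,0],[29,-30,0,0,0,0,0],[29,-30,0,0,0,0,0],[29,-30,0,0,0,0,0],[29,-30,0,0,0,0,0],[0,0,0,0,0,0,0],[0,0,0,0,0,0,0]]
  ]
}}

```text
time_s: 2.1
eef_pos: [0.6021, 0.049, 0.2304]
eef_rot: [-0.0, 0.994, 0.106, -0.001]
wrist_force: [-0.4, 0.5, 0.1]
opening: -0.001
grasp_force: 0.0
```

```bash
cat >> h.py <<'E'
YAW=np.radians(12.07);O=np.array([.5790,.1443])
def gpos(p):
    d=np.asarray(p[:2])-O;c,s=np.cos(YAW),np.sin(YAW);return np.array([c*d[0]+s*d[1],-s*d[0]+c*d[1],p[2]])*1000
def st():
    from bench import ctrl
    o=ctrl.get_obs();q=o["eef_rot"];r=R.from_quat(np.array(q)[[1,2,3,0]]).as_matrix()
    print("t",round(float(o["time_s"]),2),"g",gpos(o["eef_pos"]).round(1),"xang",np.degrees(np.arctan2(r[1,0],r[0,0])).round(2),"zaxis",r[:,2].round(3),"F",np.round(o["wrist_force"],1),"open",round(float(o["opening"]),2))
E
python3 -c "from h import *;st()"
```

```text
t 2.1 g [  2.6 -98.  230.4] xang 12.19 zaxis [-0.002 -0.    -1.   ] F [-0.4  0.5  0.1] open -0.0
```

Request:
{"method": "jog_arm", "body": {
  "series": [
    [[20,-19,0,0,0,0,0],[20,-19,0,0,0,0,0],[19.4,-19,0,0,0,0,0],[0,0,15,0,0,0,0],[0,0,15,0,0,0,0],[0,0,10,0,0,0,0],[0,0,3,0,0,0,0],[0,0,1,0,0,0,0],[0,0,1,0,0,0,0],[0,0,0,0,0,0,0]]
  ]
}}

```text
time_s: 3.1
eef_pos: [0.6489, 0.116, 0.187]
eef_rot: [0.0, 0.994, 0.105, 0.001]
wrist_force: [1.3, -0.1, -1.5]
opening: -0.001
grasp_force: 0.0
```

```bash
python3 -c "from h import *;st()"
```

```text
t 3.1 g [ 62.4 -42.3 187. ] xang 12.05 zaxis [ 0.001 -0.    -1.   ] F [ 1.3 -0.1 -1.5] open -0.0
```

Request:
{"method": "jog_arm", "body": {
  "series": [
    [[0,0,1,0,0,0,0],[0,0,1,0,0,0,0],[0,0,1,0,0,0,0],[0,0,1,0,0,0,0],[0,0,1,0,0,0,0],[0,0,1,0,0,0,0],[0,0,1,0,0,0,0],[0,0,1,0,0,0,0],[0,0,1,0,0,0,0],[0,0,1,0,0,0,0]]
  ]
}}

```text
time_s: 4.1
eef_pos: [0.6487, 0.1163, 0.1773]
eef_rot: [0.0, 0.994, 0.105, 0.0]
wrist_force: [-2.8, -1.0, 6.2]
opening: -0.003
grasp_force: 2.8
```

```bash
cat >> h.py <<'E'
def look(tag):
    from bench import ctrl
    c=ctrl.camera("top");np.savez(tag+".npz",**c);f=c["frame"].astype(float);P=cloud(c)
    X=(P[...,:2]-O)@np.array([[np.cos(YAW),-np.sin(YAW)],[np.sin(YAW),np.cos(YAW)]])
    m=(np.hypot(X[...,0],X[...,1]+.04)<.031)&(P[...,2]>.12)
    dz=np.median(P[...,2][m&(X[...,0]<0)]) if (m&(X[...,0]<0)).any() else np.nan
    w=np.where(m,np.clip(f[...,2]-f[...,1]-25,0,None),0)
    # needle direction: cast rays on the dial plane from the centre
    z=dz
    best=[]
    img=(f[...,2]-f[...,1]).astype(np.float32)
    A=np.radians(np.arange(0,360,1.5));rr=np.arange(.008,.031,.001)
    al=A[:,None]
    loc=np.stack([rr*np.cos(al),-.04-rr*np.sin(al)],-1)  # clockwise from above
    c_,s_=np.cos(YAW),np.sin(YAW)
    W=np.stack([c_*loc[...,0]-s_*loc[...,1]+O[0],s_*loc[...,0]+c_*loc[...,1]+O[1],np.full(loc.shape[:2],z)],-1)
    uv=proj(c,W.reshape(-1,3)).astype(np.float32)
    s=cv2.remap(img,uv[:,0].reshape(len(A),-1),uv[:,1].reshape(len(A),-1),cv2.INTER_LINEAR).mean(1)
    k=s.argmax();d=np.angle(np.exp(1j*(A-A[k])));wt=np.clip(s-np.median(s),0,None)*(np.abs(d)<.6)
    a=A[k]+(wt*d).sum()/wt.sum()
    print("needle",round(float(a%(2*np.pi)),2),"peak",s[k].round(1),"bg",np.median(s).round(1),"dialz",round(float(dz)*1000,1),"n",int(m.sum()))
    return c
E
python3 -c "
from h import *
st();look('l1')"
```

```text
t 4.1 g [ 62.3 -42.  177.3] xang 12.08 zaxis [ 0.001 -0.    -1.   ] F [-2.8 -1.   6.2] open -0.0
needle 6.12 peak 19.8 bg -7.7 dialz 161.6 n 336
```

Request:
{"method": "jog_arm", "body": {
  "series": [
    [[0,0,1,0,0,0,0],[0,0,1,0,0,0,0],[0,0,1,0,0,0,0],[0,0,1,0,0,0,0],[0,0,1,0,0,0,0],[0,0,1,0,0,0,0],[0,0,1,0,0,0,0],[0,0,1,0,0,0,0],[0,0,1,0,0,0,0],[0,0,0,0,0,0,0]]
  ]
}}

```text
time_s: 5.15
eef_pos: [0.6487, 0.1163, 0.1683]
eef_rot: [0.0, 0.994, 0.105, 0.0]
wrist_force: [-2.9, -0.1, 5.6]
opening: 0.005
grasp_force: 2.7
```

```bash
python3 -c "
from h import *
st();look('l2')
c=load('l2.npz');f=c['frame'];cv2.imwrite('pics/l2.png',cv2.resize(f[165:215,210:270],None,fx=10,fy=10,interpolation=cv2.INTER_CUBIC))"
```

```text
t 5.15 g [ 62.3 -42.  168.3] xang 12.08 zaxis [ 0.001 -0.    -1.   ] F [-2.9 -0.1  5.6] open 0.01
needle 4.42 peak 6.0 bg -7.8 dialz 153.3 n 339
```

View pics/l2.png

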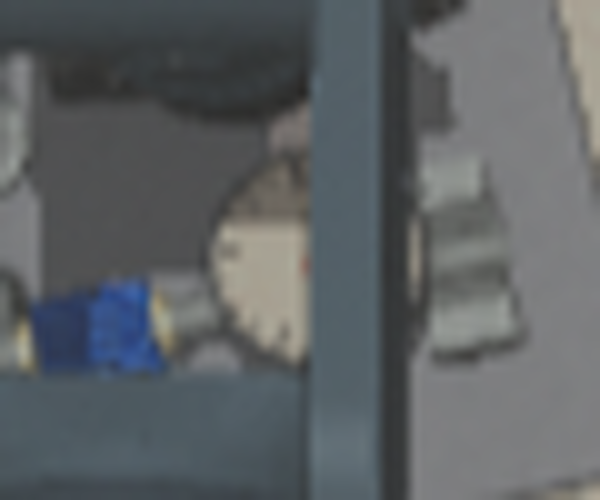

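The arm covers part of the dial from above. I'll read the needle from the side camera too.

```bash
cat >> h.py <<'E'
def needle(c,zs,tag=""):
    f=c["frame"].astype(float);img=(f[...,2]-f[...,1]).astype(np.float32)
    A=np.radians(np.arange(0,360,1.5));rr=np.arange(.010,.031,.001);al=A[:,None]
    c_,s_=np.cos(YAW),np.sin(YAW);best=None
    for dx in np.arange(-.003,.0031,.001):
      for dy in np.arange(-.003,.0031,.001):
        l0=dx+rr*np.cos(al);l1=-.0405+dy-rr*np.sin(al)
        W=np.stack([c_*l0-s_*l1+O[0],s_*l0+c_*l1+O[1],np.full(l0.shape,zs)],-1)
        uv=proj(c,W.reshape(-1,3)).astype(np.float32)
        s=cv2.remap(img,uv[:,0].reshape(len(A),-1),uv[:,1].reshape(len(A),-1),cv2.INTER_LINEAR).mean(1)
        if best is None or s.max()>best[0]: best=(s.max(),s,dx,dy)
    _,s,dx,dy=best;k=s.argmax();d=np.angle(np.exp(1j*(A-A[k])));wt=np.clip(s-(s.max()+np.median(s))/2,0,None)*(np.abs(d)<.6)
    a=(A[k]+(wt*d).sum()/wt.sum())%(2*np.pi)
    print(tag,"needle",round(float(a),2),"peak",s.max().round(1),"bg",np.median(s).round(1),"off mm",(dx*1e3).round(),(dy*1e3).round());return a
def both(tag,zs):
    from bench import ctrl
    for n in("top","side"):
        c=ctrl.camera(n);np.savez(f"{tag}_{n}.npz",**c);needle(c,zs,n)
E
python3 -c "
from h import *
for n in('top','side'): needle(load(n+'0.npz'),.167,n+'0')
needle(load('l1.npz'),.162,'l1')
both('a',.153)
c=load('a_side.npz');f=c['frame'];cv2.imwrite('pics/a.png',cv2.resize(f[195:295,185:285],None,fx=6,fy=6,interpolation=cv2.INTER_CUBIC))"
```

```text
top0 needle 6.27 peak 49.3 bg 5.4 off mm -3.0 0.0
side0 needle 6.1 peak 28.0 bg 9.1 off mm -3.0 -3.0
l1 needle 0.11 peak 21.1 bg 2.4 off mm 1.0 3.0
top needle 4.55 peak 6.0 bg -5.7 off mm -3.0 -2.0
side needle 0.78 peak 31.0 bg 9.0 off mm -3.0 3.0
```

View pics/a.png

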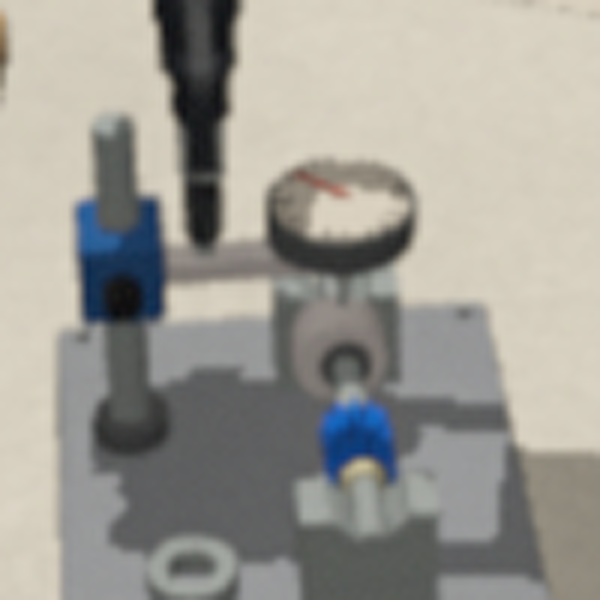

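The side view shows the dial well, at about (243,226) in the full frame. The needle reads about 0.8 rad, which is 1.25 mm of travel, so 3.7 mm more brings it half-way.

Request:
{"method": "jog_arm", "body": {
  "series": [
    [[0,0,0.6,0,0,0,0],[0,0,0.6,0,0,0,0],[0,0,0.6,0,0,0,0],[0,0,0.6,0,0,0,0],[0,0,0.6,0,0,0,0],[0,0,0.6,0,0,0,0],[0,0,0,0,0,0,0],[0,0,0,0,0,0,0],[0,0,0,0,0,0,0],[0,0,0,0,0,0,0]]
  ]
}}

```text
time_s: 6.3
eef_pos: [0.6487, 0.1163, 0.1649]
eef_rot: [0.0, 0.994, 0.105, 0.0]
wrist_force: [-3.4, 0.7, 7.0]
opening: 0.001
grasp_force: 3.3
```

```bash
python3 -c "
from h import *
st();both('b',.1495)"
```

```text
t 6.3 g [ 62.3 -41.9 164.9] xang 12.08 zaxis [ 0.001 -0.    -1.   ] F [-3.4  0.7  7. ] open 0.0
top needle 5.58 peak 7.7 bg -4.9 off mm -3.0 -3.0
side needle 2.87 peak 31.0 bg 8.9 off mm 3.0 2.0
```

The needle is at 2.87 rad, so the gauge is set. I'll withdraw and go over the roller.

Request:
{"method": "jog_arm", "body": {
  "series": [
    [[0,0,-5,0,0,0,0],[0,0,-15,0,0,0,0],[0,0,-15,0,0,0,0],[-18,-20.5,0,0,0,0,0],[-18,-20.5,0,0,0,0,0],[-18,-20.5,0,0,0,0,0],[-18,-20.5,0,0,0,0,0],[0,0,20,0,0,0,0],[0,0,30,0,0,0,0],[0,0,30,0,0,0,0]]
  ]
}}

```text
time_s: 7.4
eef_pos: [0.5623, 0.1819, 0.1203]
eef_rot: [-0.0, 0.994, 0.105, 0.002]
wrist_force: [0.5, -0.3, 0.2]
opening: 0.006
grasp_force: 0.0
```

```bash
python3 -c "
from h import *
st();both('d',.1495)
c=load('d_side.npz');f=c['frame'];cv2.imwrite('pics/d.png',cv2.resize(f[195:295,185:285],None,fx=6,fy=6,interpolation=cv2.INTER_CUBIC))"
```

```text
t 7.4 g [ -8.5  40.2 120.3] xang 12.1 zaxis [ 0.004  0.    -1.   ] F [ 0.5 -0.3  0.2] open 0.01
top needle 2.88 peak 48.7 bg 5.5 off mm 3.0 0.0
side needle 4.9 peak 11.3 bg 7.4 off mm -1.0 -3.0
```

View pics/d.png

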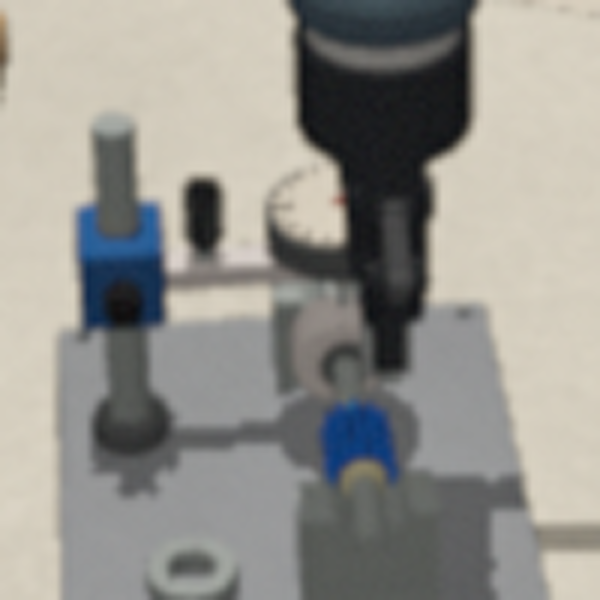

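From above the needle reads 2.88 and is in clear view. I'll lower the fingertip gently.

Request:
{"method": "jog_arm", "body": {
  "series": [
    [[0,0,10,0,0,0,0],[0,0,10,0,0,0,0],[0,0,6,0,0,0,0],[0,0,2,0,0,0,0],[0,0,1,0,0,0,0],[0,0,0.5,0,0,0,0],[0,0,0.5,0,0,0,0],[0,0,0.5,0,0,0,0],[0,0,0.5,0,0,0,0],[0,0,0,0,0,0,0]]
  ]
}}

```text
time_s: 8.5
eef_pos: [0.561, 0.1814, 0.0877]
eef_rot: [-0.0, 0.994, 0.105, 0.0]
wrist_force: [0.3, 0.1, -0.8]
opening: -0.001
grasp_force: 0.0
```

```bash
python3 -c "
from h import *
st();both('e',.1495)"
```

```text
t 8.5 g [-9.8 40.  87.7] xang 12.06 zaxis [ 0.  0. -1.] F [ 0.3  0.1 -0.8] open -0.0
top needle 2.88 peak 48.6 bg 5.7 off mm 3.0 0.0
side needle 5.32 peak 9.2 bg -0.7 off mm 3.0 1.0
```

Request:
{"method": "jog_arm", "body": {
  "series": [
    [[0,0,1,0,0,0,0],[0,0,0.7,0,0,0,0],[0,0,0.7,0,0,0,0],[0,0,0.7,0,0,0,0],[0,0,0.4,0,0,0,0],[0,0,0,0,0,0,0],[1,0,0,0,0,0,0],[1.5,0,0,0,0,0,0],[1.5,0,0,0,0,0,0],[0,0,0,0,0,0,0]]
  ]
}}

```text
time_s: 9.6
eef_pos: [0.5648, 0.1824, 0.0845]
eef_rot: [-0.0, 0.994, 0.105, -0.0]
wrist_force: [-4.1, 0.9, 5.8]
opening: -0.0
grasp_force: 3.2
```

```bash
python3 -c "
from h import *
st();both('f',.1495)"
```

```text
t 9.6 g [-5.9 40.2 84.5] xang 12.07 zaxis [-0.  0. -1.] F [-4.1  0.9  5.8] open -0.0
top needle 2.56 peak 43.1 bg 5.4 off mm 3.0 1.0
side needle 5.57 peak 7.8 bg -0.9 off mm 3.0 3.0
```

Rolling along +x lowers the reading, with 5.8 N on the roller. I'll carry on with the stroke.

Request:
{"method": "jog_arm", "body": {
  "series": [
    [[1.5,0,0,0,0,0,0],[2,0,0,0,0,0,0],[2,0,0,0,0,0,0],[2,0,0,0,0,0,0],[2,0,0,0,0,0,0],[2,0,0,0,0,0,0],[1.5,0,0,0,0,0,0],[1,0,0,0,0,0,0],[0,0,0,0,0,0,0],[0,0,0,0,0,0,0]]
  ]
}}

```text
time_s: 10.7
eef_pos: [0.5786, 0.1854, 0.0845]
eef_rot: [-0.0, 0.994, 0.105, -0.0]
wrist_force: [-3.0, 2.4, 4.6]
opening: 0.003
grasp_force: 1.9
```

```bash
python3 -c "
from h import *
st();both('g',.1495)"
```

```text
t 10.7 g [ 8.2 40.3 84.5] xang 12.07 zaxis [-0.  0. -1.] F [-3.   2.4  4.6] open 0.0
top needle 1.75 peak 33.1 bg 5.1 off mm 0.0 2.0
side needle 3.92 peak 1.9 bg -0.9 off mm -3.0 3.0
```

Request:
{"method": "jog_arm", "body": {
  "series": [
    [[1,0,0,0,0,0,0],[1,0,0,0,0,0,0],[1,0,0,0,0,0,0],[1,0,0,0,0,0,0],[0,0,0,0,0,0,0],[0,0,-3,0,0,0,0],[0,0,-5,0,0,0,0],[0,0,0,0,0,0,0],[-10,0,0,0,0,0,0],[-12.5,0,0,0,0,0,0]]
  ]
}}

```text
time_s: 11.8
eef_pos: [0.5599, 0.181, 0.0919]
eef_rot: [0.0, 0.994, 0.105, -0.0]
wrist_force: [-0.2, -0.3, 0.8]
opening: -0.003
grasp_force: 0.0
```

```bash
python3 -c "
from h import *
st();both('h',.1495)"
```

```text
t 11.8 g [-11.   39.8  91.9] xang 12.06 zaxis [-0. -0. -1.] F [-0.2 -0.3  0.8] open -0.0
top needle 1.8 peak 44.9 bg 5.1 off mm 3.0 1.0
side needle 5.22 peak 9.6 bg -0.5 off mm -1.0 0.0
```

Request:
{"method": "jog_arm", "body": {
  "series": [
    [[0,0,3.5,0,0,0,0],[0,0,1.5,0,0,0,0],[0,0,1,0,0,0,0],[0,0,1,0,0,0,0],[0,0,0.8,0,0,0,0],[0,0,0,0,0,0,0],[2,0,0,0,0,0,0],[2,0,0,0,0,0,0],[2,0,0,0,0,0,0],[0,0,0,0,0,0,0]]
  ]
}}

```text
time_s: 12.9
eef_pos: [0.5669, 0.1828, 0.0848]
eef_rot: [-0.0, 0.994, 0.105, 0.0]
wrist_force: [-1.8, 0.8, 4.6]
opening: 0.0
grasp_force: 2.3
```

```bash
python3 -c "
from h import *
st();both('i',.1495)"
```

```text
t 12.9 g [-3.8 40.2 84.8] xang 12.07 zaxis [ 0.001  0.    -1.   ] F [-1.8  0.8  4.6] open 0.0
top needle 1.81 peak 38.6 bg 5.0 off mm 3.0 3.0
side needle 5.56 peak 7.6 bg -1.0 off mm 3.0 3.0
```

Request:
{"method": "jog_arm", "body": {
  "series": [
    [[1,0,0,0,0,0,0],[1,0,0,0,0,0,0],[1,0,0,0,0,0,0],[1,0,0,0,0,0,0],[1,0,0,0,0,0,0],[1,0,0,0,0,0,0],[0,0,0,0,0,0,0],[0,0,0,0,0,0,0],[0,0,0,0,0,0,0],[0,0,0,0,0,0,0]]
  ]
}}

```text
time_s: 14.0
eef_pos: [0.572, 0.1839, 0.0844]
eef_rot: [-0.0, 0.994, 0.105, -0.0]
wrist_force: [-3.2, 0.6, 4.8]
opening: 0.0
grasp_force: 2.2
```

```bash
python3 -c "
from h import *
st();both('j',.1495)"
```

```text
t 14.0 g [ 1.5 40.2 84.4] xang 12.07 zaxis [-0.001  0.    -1.   ] F [-3.2  0.6  4.8] open 0.0
top needle 1.82 peak 41.5 bg 5.3 off mm 0.0 2.0
side needle 5.67 peak 4.7 bg -0.9 off mm 3.0 3.0
```

Request:
{"method": "jog_arm", "body": {
  "series": [
    [[1,0,0.1,0,0,0,0],[1.5,0,0,0,0,0,0],[1.5,0,0,0,0,0,0],[1.5,0,0,0,0,0,0],[1.5,0,0,0,0,0,0],[1.5,0,0,0,0,0,0],[1.5,0,0,0,0,0,0],[0,0,0,0,0,0,0],[0,0,0,0,0,0,0],[0,0,0,0,0,0,0]]
  ]
}}

```text
time_s: 15.1
eef_pos: [0.5825, 0.1862, 0.0844]
eef_rot: [-0.0, 0.994, 0.105, 0.001]
wrist_force: [0.4, 3.6, 1.6]
opening: -0.002
grasp_force: 0.2
```

```bash
python3 -c "
from h import *
st();both('k',.1495)
ims=[cv2.resize(load(t+'_top.npz')['frame'][170:215,205:260],None,fx=7,fy=7,interpolation=cv2.INTER_CUBIC) for t in 'dk']
cv2.imwrite('pics/k.png',np.hstack(ims))"
```

```text
t 15.1 g [12.1 40.2 84.4] xang 12.07 zaxis [ 0.001  0.    -1.   ] F [0.4 3.6 1.6] open -0.0
top needle 2.3 peak 38.8 bg 5.3 off mm 2.0 1.0
side needle 3.94 peak 3.5 bg -1.3 off mm -3.0 3.0
```

View pics/k.png

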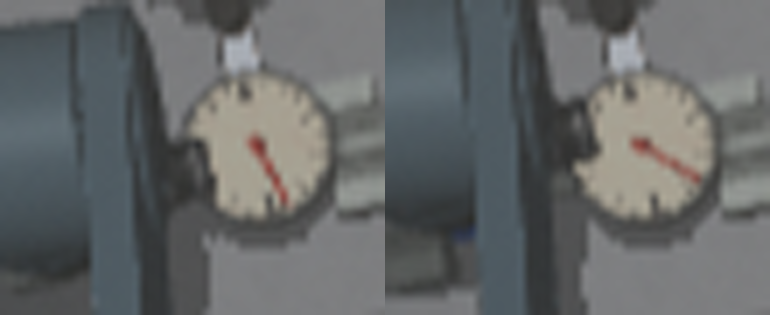

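The needle now reads 2.3 and is rising, so the low spot (about 1.75) has been passed. The peak should come near 4.15, about 35 mm of stroke further on. Two more strokes.

Request:
{"method": "jog_arm", "body": {
  "series": [
    [[0,0,-3,0,0,0,0],[0,0,-5,0,0,0,0],[0,0,0,0,0,0,0],[-10,0,0,0,0,0,0],[-12,0,0,0,0,0,0],[0,0,0,0,0,0,0],[0,0,4,0,0,0,0],[0,0,2,0,0,0,0],[0,0,1,0,0,0,0],[0,0,1.2,0,0,0,0]]
  ]
}}

```text
time_s: 16.2
eef_pos: [0.5608, 0.1814, 0.0843]
eef_rot: [-0.0, 0.994, 0.105, 0.0]
wrist_force: [-3.3, 2.0, 7.2]
opening: -0.001
grasp_force: 1.1
```

Request:
{"method": "jog_arm", "body": {
  "series": [
    [[0,0,0,0,0,0,0],[1.5,0,0,0,0,0,0],[2,0,0,0,0,0,0],[2,0,0,0,0,0,0],[2,0,0,0,0,0,0],[2,0,0,0,0,0,0],[2,0,0,0,0,0,0],[2,0,0,0,0,0,0],[2,0,0,0,0,0,0],[0,0,0,0,0,0,0]]
  ]
}}

```text
time_s: 17.2
eef_pos: [0.5759, 0.1848, 0.0846]
eef_rot: [-0.0, 0.994, 0.105, -0.0]
wrist_force: [-3.2, -0.1, 6.1]
opening: 0.001
grasp_force: 2.3
```

```bash
python3 -c "
from h import *
st();both('m',.1495)"
```

```text
t 17.2 g [ 5.4 40.2 84.6] xang 12.06 zaxis [-0.  0. -1.] F [-3.2 -0.1  6.1] open 0.0
top needle 3.39 peak 54.5 bg 5.5 off mm 3.0 0.0
side needle 5.62 peak 2.4 bg -1.1 off mm 3.0 3.0
```

Request:
{"method": "jog_arm", "body": {
  "series": [
    [[1.5,0,0,0,0,0,0],[1.5,0,0,0,0,0,0],[1.5,0,0,0,0,0,0],[0,0,0,0,0,0,0],[0,0,-3,0,0,0,0],[0,0,-5,0,0,0,0],[0,0,0,0,0,0,0],[-10,0,0,0,0,0,0],[-10,0,0,0,0,0,0],[0,0,0,0,0,0,0]]
  ]
}}

```text
time_s: 18.3
eef_pos: [0.5584, 0.181, 0.0915]
eef_rot: [0.0, 0.994, 0.105, -0.001]
wrist_force: [0.7, -0.3, -0.2]
opening: 0.0
grasp_force: 0.0
```

```bash
python3 -c "
from h import *
st();both('n',.1495)"
```

```text
t 18.3 g [-12.4  40.2  91.5] xang 12.07 zaxis [-0.002 -0.    -1.   ] F [ 0.7 -0.3 -0.2] open 0.0
top needle 3.72 peak 47.9 bg 5.5 off mm 3.0 -1.0
side needle 5.39 peak 9.5 bg -0.7 off mm -1.0 -2.0
```

Request:
{"method": "jog_arm", "body": {
  "series": [
    [[0,0,4,0,0,0,0],[0,0,2,0,0,0,0],[0,0,1,0,0,0,0],[0,0,1,0,0,0,0],[0,0,0,0,0,0,0],[2,0,0,0,0,0,0],[2,0,0,0,0,0,0],[2,0,0,0,0,0,0],[2,0,0,0,0,0,0],[0,0,0,0,0,0,0]]
  ]
}}

```text
time_s: 19.4
eef_pos: [0.5681, 0.1832, 0.0843]
eef_rot: [-0.0, 0.994, 0.105, -0.0]
wrist_force: [-3.2, 1.1, 5.6]
opening: 0.005
grasp_force: 2.1
```

```bash
python3 -c "
from h import *
st();both('o',.1495)"
```

```text
t 19.4 g [-2.5 40.3 84.3] xang 12.08 zaxis [-0.001  0.    -1.   ] F [-3.2  1.1  5.6] open 0.01
top needle 4.06 peak 44.0 bg 5.5 off mm 3.0 -3.0
side needle 5.58 peak 6.6 bg -1.1 off mm 3.0 3.0
```

Request:
{"method": "jog_arm", "body": {
  "series": [
    [[1,0,0,0,0,0,0],[1,0,0,0,0,0,0],[1,0,0,0,0,0,0],[1,0,0,0,0,0,0],[0,0,0,0,0,0,0],[0,0,0,0,0,0,0],[0,0,0,0,0,0,0],[0,0,0,0,0,0,0],[0,0,0,0,0,0,0],[0,0,0,0,0,0,0]]
  ]
}}

```text
time_s: 20.5
eef_pos: [0.5721, 0.1839, 0.0845]
eef_rot: [-0.0, 0.994, 0.105, -0.0]
wrist_force: [-3.4, 1.1, 6.6]
opening: 0.004
grasp_force: 3.1
```

```bash
python3 -c "
from h import *
st();both('p',.1495)"
```

```text
t 20.5 g [ 1.5 40.2 84.5] xang 12.07 zaxis [-0.001  0.    -1.   ] F [-3.4  1.1  6.6] open 0.0
top needle 4.19 peak 48.3 bg 5.5 off mm 2.0 -3.0
side needle 5.6 peak 4.6 bg -1.0 off mm 3.0 3.0
```

Request:
{"method": "jog_arm", "body": {
  "series": [
    [[1,0,0,0,0,0,0],[1,0,0,0,0,0,0],[1,0,0,0,0,0,0],[1,0,0,0,0,0,0],[0,0,0,0,0,0,0],[0,0,0,0,0,0,0],[0,0,0,0,0,0,0],[0,0,0,0,0,0,0],[0,0,0,0,0,0,0],[0,0,0,0,0,0,0]]
  ]
}}

```text
time_s: 21.6
eef_pos: [0.5759, 0.1849, 0.0844]
eef_rot: [-0.0, 0.994, 0.105, -0.0]
wrist_force: [-3.8, 1.8, 5.5]
opening: 0.001
grasp_force: 2.1
```

```bash
python3 -c "
from h import *
st();both('q',.1495)"
```

```text
t 21.6 g [ 5.5 40.3 84.4] xang 12.07 zaxis [-0.001  0.    -1.   ] F [-3.8  1.8  5.5] open 0.0
top needle 4.2 peak 41.3 bg 5.5 off mm 3.0 -3.0
side needle 5.7 peak 1.4 bg -1.1 off mm 3.0 3.0
```

```bash
python3 - <<'E'
from h import *
from scipy.optimize import curve_fit
u=np.array([0,4,18,22,28,34,44,59.5,64,72,76,80.])
# hub + needle pixels: sum of red moments about the hub estimated from dial circle
y=[]
import h
for t in "dfghijkmnopq":
    c=load(t+"_top.npz");f=c["frame"].astype(float)
    w=np.clip(f[...,2]-f[...,1]-25,0,None);m=np.zeros_like(w);m[174:206,225:257]=1;w*=m
    hub=proj(c,np.array([[O[0]+np.sin(YAW)*.0405,O[1]-np.cos(YAW)*.0405,.149]]))[0]
    v,uu=np.nonzero(w>0);W=w[v,uu];d=np.c_[uu,v]-[W@uu/W.sum(),W@v/W.sum()]
    C=(d*W[:,None]).T@d;e,V=np.linalg.eigh(C);a=V[:,1]
    g=np.array([W@uu/W.sum(),W@v/W.sum()])-hub
    if a@g<0:a=-a
    # pixel dir-> world: image up=+x, left=+y (camera roll)
    Rm=rot(c);wd=Rm[:,0]*a[0]+Rm[:,1]*a[1]
    y.append((-(np.arctan2(wd[1],wd[0])-YAW))%(2*np.pi))
y=np.array(y);print(y.round(2))
for A in(None,1.95*.628):
    F=(lambda x,m,A,p,k:m+A*np.cos((x-p)/k)) if A is None else (lambda x,m,p,k:m+A*np.cos((x-p)/k))
    p,_=curve_fit(F,u,y,p0=[2.95,1.22,80,17] if A is None else [2.95,80,17]);print(p.round(2),(y-F(u,*p)).round(2))
E
```

```text
[2.87 2.56 1.86 1.74 1.76 1.92 2.32 3.42 3.75 4.05 4.16 4.22]
[ 2.97  1.23 80.2  17.36] [ 0.01 -0.01  0.   -0.02  0.01  0.04 -0.05 -0.    0.04 -0.02 -0.01  0.01]
[ 2.97 79.97 17.3 ] [ 0.01 -0.02 -0.   -0.03  0.01  0.04 -0.05 -0.01  0.04 -0.02 -0.    0.03]
```

The sinusoid fit puts the peak at 80.1 mm of stroke with an amplitude of 1.96 mm. The spindle stands at 80, so I'll lift clear.

Request:
{"method": "jog_arm", "body": {
  "series": [
    [[0,0,-1,0,0,0,0],[0,0,-2,0,0,0,0],[0,0,-5,0,0,0,0],[0,0,-15,0,0,0,0],[0,0,-25,0,0,0,0],[0,0,-30,0,0,0,0],[0,0,-30,0,0,0,0],[0,0,0,0,0,0,0],[0,0,0,0,0,0,0],[0,0,0,0,0,0,0]]
  ]
}}

```text
time_s: 22.7
eef_pos: [0.5756, 0.1845, 0.1914]
eef_rot: [0.0, 0.994, 0.105, -0.001]
wrist_force: [-0.0, -0.0, -0.5]
opening: 0.002
grasp_force: 0.0
```

```bash
python3 -c "
from h import *
st();both('z',.1495)
ims=[cv2.resize(load('z_'+n+'.npz')['frame'][a:a+90,b:b+90],(390,390),interpolation=cv2.INTER_CUBIC) for n,a,b in(('top',145,190),('side',195,190))]
cv2.imwrite('pics/z.png',np.hstack(ims))"
```

```text
t 22.7 g [  5.   40.  191.4] xang 12.06 zaxis [-0.001 -0.    -1.   ] F [-0.  -0.  -0.5] open 0.0
top needle 4.2 peak 41.1 bg 5.4 off mm 3.0 -3.0
side needle 4.23 peak 10.5 bg 7.2 off mm -3.0 3.0
```

View pics/z.png

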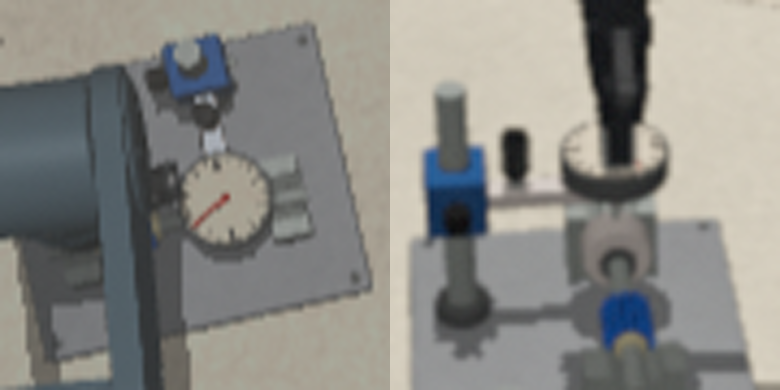

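The needle stands at 4.2 rad, its highest reading. The spindle is seated in its V-blocks and the arm is clear, so I'm handing in.

```bash
python3 -c "
from bench import ctrl
print(ctrl.hand_in())"
```

```text
the job is handed in; nothing more can be done
None
```

I set the gauge at about 2.9 rad, rolled the spindle through its lowest reading (about 1.75 rad), left it at its highest (about 4.2 rad) with the plunger bearing and the arm clear, and handed the job in; no verdict came back.

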